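# Roll the copper tube up to the marking-out stop

### The job

On the jeweller's bench, roll the copper tube along the bench top, away from the robot, until it lies square against the steel-faced stop, ready for marking out. Let it really turn over as it goes: do not lift it or drag it. Leave the brass and the silver-grey tube where they are.

Things in the scene. Friction and masses are not known exactly. Their poses are not given: they have to be found in the camera images.
- copper_tube: The tube to roll: reddish copper tube offcut, 50 mm diameter, 120 mm long, about 0.34 kg, lying parallel to the stop within about 4 degrees, its centre 160 to 210 mm in front of the stop. Nothing stands between. It rolls easily, coasts and can rebound. Origin: its centre, 25 mm above the bench. y runs along the tube; x and z turn as it rolls (z starts up, through the black line scribed on top).
- steel_tube: Leave alone: silver-grey metal tube of the same size (50 mm by 120 mm). The three tubes lie roughly in a row along the stop in any order, neighbours about 170 mm apart centre to centre (gaps of about 35 to 65 mm). Origin and axes as for the copper tube.
- stop: Fixed stop: straight dark wooden fence, 520 mm long, 30 mm thick, 36 mm high, steel-faced towards the robot. Origin: middle of the steel face, at bench level (z = 0). x points away from the robot, square to the face; y along the face, z up. A tube lying against it has its centre 25 mm in front of the face (x = -0.025 in this frame).
- brass_tube: Leave alone: yellow brass tube of the same size (50 mm by 120 mm), in the same row. Origin and axes as for the copper tube.
There are look-alikes about, which are no part of the job. Leave any purple or turquoise look-alike of the copper_tube alone.

How it is judged:
On the way:
1. the copper tube has rolled over by about half a turn (its scribed line has come round to below) (angle between copper_tube's own z axis and vertical above 2.3 rad), for 0.02 s.
At the end, for the whole second after the job is handed in: The copper tube lies on the bench at rest against the stop: the gap between them is at most 15 mm, it is parallel to the stop to within 10 degrees, its middle is within 220 mm of the stop's middle, and the brass and the silver-grey tube are each within 20 mm of where they started (x of copper_tube in the frame of stop between -0.04 and -0.015 m and y of copper_tube in the frame of stop between -0.22 and 0.22 m and angle between the y axis of copper_tube and the y axis of stop, either way round below 0.175 rad and height (world z) of copper_tube below 0.032 m and linear speed of copper_tube below 0.01 m/s and distance of each of steel_tube, brass_tube from where it was at the start of the episode below 0.02 m); the robot touches nothing.
It fails at once if the copper tube is lifted (more than 20 mm) off the bench (height (world z) of copper_tube above 0.045 m).
It fails at once if the silver-grey tube is moved by more than 20 mm (distance of steel_tube from where it was at the start of the episode above 0.02 m).
It fails at once if the brass tube is moved by more than 20 mm (distance of brass_tube from where it was at the start of the episode above 0.02 m).
It also fails if it takes over 35 s, if anything falls off the work surface, if the arm or the gripper's body presses on something with over 40 N, if the wrist force passes 120 N, or if a joint passes its speed limit or range.

### The arm

A 6-joint arm with a two-finger parallel gripper is mounted at the origin on the work surface. World frame = base frame: x ahead of the robot, y to its left, z up, the work surface at z = 0. Lengths are in m, angles in rad, forces in N, time in s.
With the tool pointing down it reaches from about 0.25 to 0.8 m from the base axis. Payload 8.5 kg.
Tool frame: the origin (TCP) lies between the finger pads; the fingertips stand 8 mm ahead of it and the grasp point (between the pads) lies 11 mm behind it (r.finger_overhang is the distance from the TCP to the fingertips, in m); z points along the fingers, y is the line along which they close (so a half turn about z gives the same grasp; the last joint's range is limited). The gripper opens to 85 mm and grips with 20 to 120 N. Pads are 22 mm wide; open, the fingers measure 114 mm over their backs; the gripper's body (76 mm by 85 mm) begins 54 mm behind the grasp point. The pads swing forward as they close: fully open they stand 13 mm farther back than shut.
Start: joints at [-1.164, 0.238, -0.013, 1.319, 0, 1.571], TCP at [0.208, -0.482, 0.239] pointing down, gripper open.
Joint ranges: [-2.66, 2.66], [-1.03, 1.9], [-1.14, 1.46], [-1.82, 2.27], [-1.45, 1.34], [-3.14, 3.14]. Speed limits (rad/s): [2.22, 2.22, 2.79, 3.14, 3.14, 3.14].

### API

Orientations are given as a unit quaternion [w, x, y, z].
In Python, from workcell import r, move_gripper, solve_ik, vision gives the robot as it stands. The module is installed in compiled form; this text tells all that it offers. Calls block until the motion is done:
- r.move_pose(position, orientation): joint-space move of the TCP to a pose.
- r.move_l(position, rotation=None, velocity=0.15, max_force=None): straight line of the TCP; rotation=None keeps the orientation; velocity is the mean speed in m/s. With max_force (N) it stops when the force on the tool has changed by that much, and returns True; else False.
- r.move_joints(angles): joint-space move.
- move_gripper(opening): opening from 0.0 (shut) to 1.0 (fully open); the grip force is fixed at half the most; returns when the fingers have stopped.
- r.hold(seconds).
- solve_ik(position, orientation): joint angles nearest the present ones, or None.
- r.sense(): the state.
- vision.grab_frame(name): name is "side" or "top" or "wrist"; returns a dict with "img" (420x560x3 uint8, red, green, blue), "fx", "fy", "cx", "cy" (pixels), "extrinsics" (4x4, takes a point from camera to world coordinates). Camera axes: x right, y down, z forward; pixel columns grow to the right and rows downward; lengths in m; the calibration is good to about 2 mm. A picture is of the moment at which its call begins. There is no depth.
A pose or a line that the arm cannot do raises r.IKError and nothing moves.
- r.close_job(): hands the job in; it is judged then, once.
The state is a dict: "clock": time; "qpos": joint angles; "qd": joint speeds; "tau": joint torques, N m; "position": TCP position; "ee_rot": TCP orientation; "contact_force": force on the tool from outside, world axes, zero at the start; "ft_torque": the same for the moment, N m; "grip_width": opening from 0.0 (shut) to 1.0 (fully open); "gripper_force": force on a finger pad.
Only numpy, scipy, OpenCV 4.12 (cv2) and the standard library are available. Lean on these libraries where they do the work, as an engineer would, in place of code of your own. Each camera call takes 0.05 s, during which the arm holds its last target. There are 200 camera calls.

## Working session

There is one attempt and no reset: what is moved stays moved. The work goes in short steps, each a Python script; the robot and the scene stay as the last script left them, time stands still between calls to the robot, and variables do not carry over. Pictures are saved under pics/ and viewed, at most 10 in all, crops included, and the job is handed in when it is done.

```bash
mkdir -p pics; cat > h.py <<'E'
import numpy as np, cv2
from workcell import r, move_gripper, solve_ik, vision
def pix2w(f,u,v,z):
    T=np.array(f["extrinsics"]); d=T[:3,:3]@np.array([(u-f["cx"])/f["fx"],(v-f["cy"])/f["fy"],1]); o=T[:3,3]
    return o+d*(z-o[2])/d[2]
def w2pix(f,p):
    T=np.array(f["extrinsics"]); c=T[:3,:3].T@(np.array(p)-T[:3,3])
    return f["fx"]*c[0]/c[2]+f["cx"], f["fy"]*c[1]/c[2]+f["cy"]
def save(f,n): cv2.imwrite(n,cv2.cvtColor(f["img"],cv2.COLOR_RGB2BGR))
E
python3 - <<'E'
from h import *
for n in("top","side"):
    f=vision.grab_frame(n); save(f,f"pics/{n}0.png"); print(n,f["fx"],f["cx"],f["cy"],np.round(f["extrinsics"],3).tolist())
s=r.sense(); print(s["clock"],s["ee_rot"],s["position"])
E
```

```text
top 381.9888099879025 280.23969688138135 205.79639048538866 [[0.006, -0.997, 0.081, 0.459], [-1.0, -0.006, -0.004, -0.003], [0.005, -0.081, -0.997, 0.872], [0.0, 0.0, 0.0, 1.0]]
side 387.8051783457345 276.14482469160123 208.22796821765658 [[-0.93, -0.254, 0.266, 0.317], [-0.368, 0.599, -0.711, 0.571], [0.021, -0.759, -0.65, 0.608], [0.0, 0.0, 0.0, 1.0]]
0.1 [-6.32546167e-04  9.79385130e-01  2.02000861e-01 -1.37704410e-04] [ 0.20758054 -0.48181613  0.23874502]
```

View pics/top0.png

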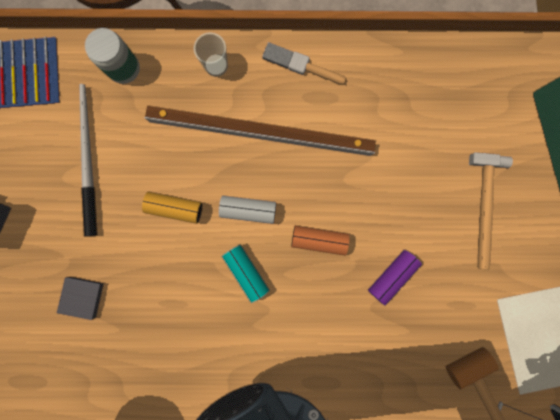

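View pics/side0.png

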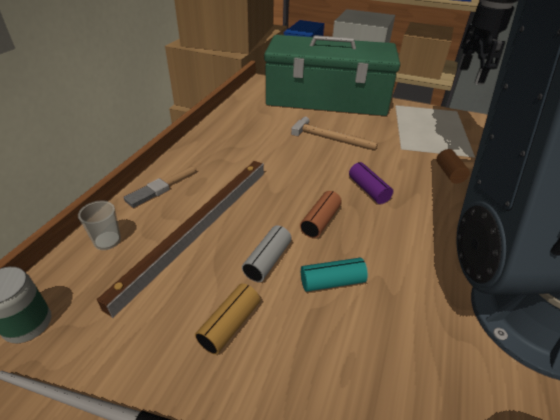

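Candidates in the top image: copper (321,240), turquoise (245,273), purple (395,278), brass (172,207), silver-grey (247,209). By the description it is the reddish copper tube at (321,240). The stop's steel face runs from about (147,118) to (376,153).

```bash
cat >> h.py <<'E'
def tube(f,lo=(3,110,60),hi=(14,255,255),roi=(120,170,460,320)):
    """centre (world, z=.05 outline approx), yaw of axis, length, width from colour mask"""
    h=cv2.cvtColor(f["img"],cv2.COLOR_RGB2HSV); x0,y0,x1,y1=roi
    m=np.zeros(h.shape[:2],np.uint8); m[y0:y1,x0:x1]=cv2.inRange(h,lo,hi)[y0:y1,x0:x1]
    m=cv2.morphologyEx(m,cv2.MORPH_CLOSE,np.ones((5,5)))
    c=max(cv2.findContours(m,0,2)[0],key=cv2.contourArea)
    P=np.array([pix2w(f,u,v,.028)[:2] for u,v in cv2.boxPoints(cv2.minAreaRect(c))])
    e=[P[1]-P[0],P[2]-P[1]]; e.sort(key=np.linalg.norm); a=e[1]*np.sign(e[1][1])
    return P.mean(0),np.arctan2(-a[0],a[1]),np.linalg.norm(e[1]),np.linalg.norm(e[0])
E
python3 - <<'E'
from h import *
f=vision.grab_frame("top"); print(tube(f))
hs=cv2.cvtColor(f["img"],cv2.COLOR_RGB2HSV)
print("cu hsv",hs[235,310],"wood",hs[260,340])
# columns across the stop: print rows near the face
for u in (170,220,300,350):
    v0=int(118+(u-147)*.153); print(u,[(v,f["img"][v,u].tolist()) for v in range(v0-3,v0+9)])
print(r.finger_overhang)
c=cv2.resize(f["img"][180:310,210:430],None,fx=3.5,fy=3.5); cv2.imwrite("pics/crop.png",c[...,::-1])
E
```

```text
(array([ 0.45260026, -0.09585077]), np.float64(-0.1463252647142206), np.float64(0.12781409679818342), np.float64(0.05164274234959645))
cu hsv [ 11 175 184] wood [ 16 144 184]
170 [(118, [101, 65, 39]), (119, [102, 68, 45]), (120, [115, 92, 76]), (121, [128, 116, 106]), (122, [108, 101, 93]), (123, [81, 76, 71]), (124, [85, 73, 64]), (125, [127, 100, 73]), (126, [175, 130, 83]), (127, [191, 139, 85]), (128, [195, 143, 87]), (129, [202, 146, 89])]
220 [(126, [95, 60, 35]), (127, [103, 78, 60]), (128, [121, 104, 92]), (129, [110, 101, 91]), (130, [88, 82, 77]), (131, [73, 70, 65]), (132, [101, 83, 67]), (133, [162, 121, 82]), (134, [200, 145, 90]), (135, [209, 152, 93]), (136, [209, 151, 91]), (137, [206, 150, 92])]
300 [(138, [96, 61, 37]), (139, [103, 72, 53]), (140, [113, 92, 78]), (141, [112, 100, 91]), (142, [92, 85, 79]), (143, [78, 71, 69]), (144, [92, 78, 67]), (145, [142, 108, 77]), (146, [182, 136, 84]), (147, [198, 145, 88]), (148, [198, 144, 86]), (149, [192, 140, 83])]
350 [(146, [100, 61, 36]), (147, [108, 80, 62]), (148, [123, 108, 97]), (149, [111, 102, 94]), (150, [84, 79, 74]), (151, [75, 70, 64]), (152, [106, 86, 70]), (153, [165, 122, 81]), (154, [194, 142, 86]), (155, [200, 145, 88]), (156, [200, 146, 88]), (157, [200, 145, 88])]
0.008
```

View pics/crop.png

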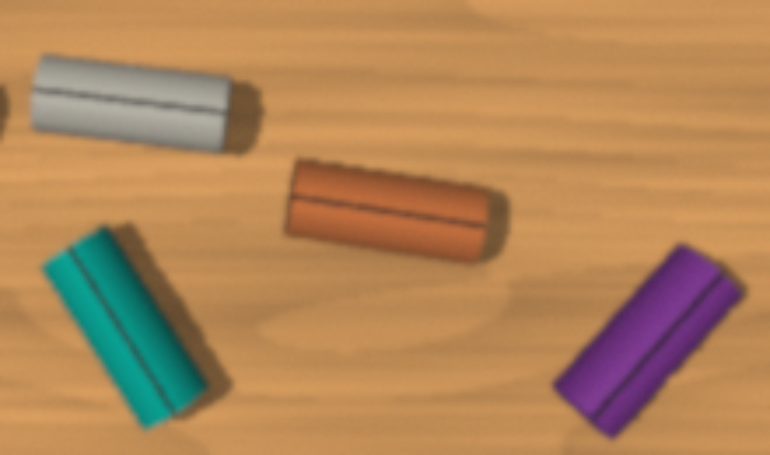

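The crop confirms the choice: the copper tube is at about (321,240), its line scribed on top. The silver-grey tube is up and to its left, and the two look-alikes are clear of the lane behind it.

```bash
cat >> h.py <<'E'
from scipy.spatial.transform import Rotation as R
def stop(f):
    P=np.array([pix2w(f,u,v,0)[:2] for u,v in((170,124.7),(220,132.3),(300,144.8),(350,152.3))])
    s=np.polyfit(P[:,1],P[:,0],1); a=np.array([s[0],1])/np.hypot(s[0],1); n=np.array([a[1],-a[0]])
    E=[pix2w(f,u,v,0)[:2] for u,v in((147,121.2),(377,156.3))]
    return np.mean(E,0),a,n,np.linalg.norm(E[0]-E[1])
def quats(a):
    out=[]
    for k in(1,-1):
        y=np.array([k*a[0],k*a[1],0]); z=np.array([0,0,-1.]); q=R.from_matrix(np.c_[np.cross(y,z),y,z]).as_quat(); out.append(q[[3,0,1,2]])
    return out
E
python3 - <<'E'
from h import *
f=vision.grab_frame("top"); o,a,n,L=stop(f); c,yaw,_,_=tube(f)
print("stop",o,a,n,L,"tube in stop",(c-o)@n,(c-o)@a, "rel yaw",yaw-np.arctan2(-a[0],a[1]))
np.savez("s.npz",o=o,a=a,n=n,c=c)
for q in quats(a):
  for d in(-.075,.11):
    p=c+n*d; print(q,d,solve_ik([*p,.016],q))
E
```

```text
stop [0.68662153 0.0374691 ] [0.14741482 0.98907475] [ 0.98907475 -0.14741482] 0.5410627305027133 tube in stop -0.21197020616662215 -0.16673840868953896 rel yaw -0.00232783769285394
[0.         0.07390956 0.99726495 0.        ] -0.075 [-0.22143387  0.22409106 -0.69404932  0.65265595  0.         -0.07347984]
[0.         0.07390956 0.99726495 0.        ] 0.11 [-0.19770156  0.47860757 -0.26427937  0.82790938  0.         -0.04974753]
[ 0.          0.99726495 -0.07390956  0.        ] -0.075 [-0.22143387  0.22409106 -0.69404932  0.65265595  0.          3.06811281]
[ 0.          0.99726495 -0.07390956  0.        ] 0.11 [-0.19770156  0.47860757 -0.26427937  0.82790938  0.          3.09184512]
```

```bash
python3 - <<'E'
from h import *
S=np.load("s.npz"); c,n,a=S["c"],S["n"],S["a"]; q=quats(a)[0]
p=c-n*.075
r.move_pose([*p,.15],q); f=vision.grab_frame("wrist"); save(f,"pics/w1.png")
print("pred centre",w2pix(f,[*c,.05]),"ends",w2pix(f,[*(c+a*.06),.05]),w2pix(f,[*(c-a*.06),.05]))
s=r.sense(); print(s["clock"],s["position"],s["contact_force"],s["grip_width"])
E
```

```text
pred centre (np.float64(281.36711718786694), np.float64(287.144113133871)) ends (np.float64(345.9873985312372), np.float64(287.0371666214466)) (np.float64(216.7425333105973), np.float64(287.2510667669854))
1.8667 [ 0.37852907 -0.08575319  0.15020185] [-0.37539552 -0.09728741  0.24960202] 0.9994621312701363
```

View pics/w1.png

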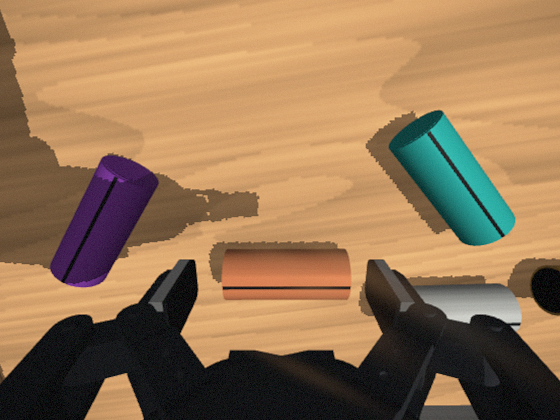

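The wrist view shows the copper tube's scribed line from (223,288) to (350,288). The prediction was 217–346, so I shift +5 mm along the axis. Purple is at (103,220) and turquoise at (452,178), both clear of the fingers. Next I descend behind the tube and push.

```bash
python3 - <<'E'
from h import *
S=np.load("s.npz"); c,n,a,o=S["c"],S["n"],S["a"],S["o"]; c=c+a*.0048; q=quats(a)[0]
move_gripper(.75)
p=c-n*.068
r.move_l([*p,.016],q,velocity=.12)
d=-(c-o)@n   # distance to face
e=p+n*(d-.080+.068)
print(r.move_l([*e,.016],velocity=.06,max_force=15))
s=r.sense(); print(s["clock"],s["position"],e,s["contact_force"])
f=vision.grab_frame("top"); save(f,"pics/t2.png")
f=vision.grab_frame("side"); save(f,"pics/s2.png")
E
```

```text
False
6.9667 [ 0.58350908 -0.1108958   0.01601384] [ 0.58362343 -0.11090691] [-0.54964785  0.52730157 -0.29452429]
```

```bash
python3 -c "
import cv2,numpy as np
a=cv2.imread('pics/t2.png')[60:360,120:460];b=cv2.imread('pics/s2.png')[100:400,60:460]
cv2.imwrite('pics/m2.png',np.hstack([a,b]))"
```

```text
(no output)
```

View pics/m2.png

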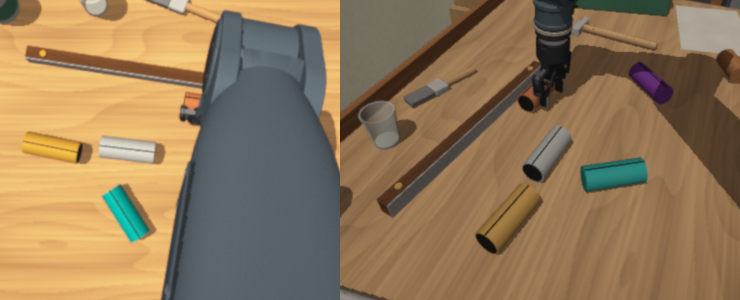

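The tube is ahead of the fingers, near the stop, with its end at (190,108) in the left half and (527,100) in the right half. The neighbours haven't moved. I'll close the last millimetres gently, back off, and look.

```bash
python3 - <<'E'
from h import *
S=np.load("s.npz"); n,a,o=S["n"],S["a"],S["o"]
p=np.array(r.sense()["position"][:2])
print(r.move_l([*(p+n*.024),.016],velocity=.02,max_force=4))
s=r.sense(); pos=np.array(s["position"]); print((pos[:2]-o)@n,s["contact_force"])
r.hold(.5)
b=pos[:2]-n*.04
r.move_l([*b,.016],velocity=.04); r.move_l([*b,.16],velocity=.15)
r.move_pose([.3,-.4,.24],quats(a)[0])
f=vision.grab_frame("top"); save(f,"pics/t3.png"); s=r.sense(); print(s["clock"])
c,y,L,W=tube(f,roi=(290,148,400,190)); print((c-o)@n,(c-o)@a,y-np.arctan2(-a[0],a[1]),L,W)
cv2.imwrite("pics/t3c.png",cv2.resize(f["img"][90:290,130:430],None,fx=2.6,fy=2.6)[...,::-1])
E
```

```text
True
-0.06207808488792943 [0.35859095 0.33733827 0.40466819]
12.225
-0.02908252462440716 -0.18237063913388965 0.15515273845106084 0.15966198580935223 0.05679753922148993
```

View pics/t3c.png

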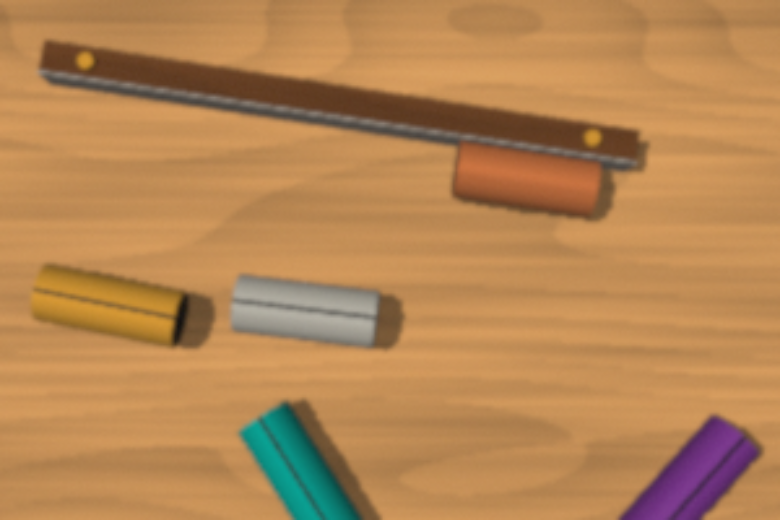

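The tube lies flush on the stop, spanning (455–603, 145–215) in the crop, and the neighbours haven't moved. The scribed line is no longer on top. Full rolling would leave it about 68° forward of the top, on the stop side, so I'll check that from the wrist.

```bash
python3 - <<'E'
from h import *
S=np.load("s.npz"); n,a,o=S["n"],S["a"],S["o"]
p=o-n*.03-a*.165
r.move_pose([*(p-n*.03),.2],quats(a)[0])
f=vision.grab_frame("wrist"); print(r.sense()["clock"])
T=np.array(f["extrinsics"]); print("cam in stop",(T[:2,3]-o)@n,T[2,3])
for th in range(0,110,10):
    t=np.radians(th); print(th,np.round(w2pix(f,[*(o-n*.025-a*.165+n*.025*np.sin(t)),.025+.025*np.cos(t)])))
save(f,"pics/w4.png")
E
```

```text
13.8167
cam in stop -0.1376815951051811 0.3344879019034366
0 [282. 228.]
10 [282. 231.]
20 [282. 235.]
30 [282. 237.]
40 [282. 240.]
50 [282. 241.]
60 [282. 242.]
70 [282. 242.]
80 [282. 241.]
90 [282. 240.]
100 [282. 238.]
```

View pics/w4.png

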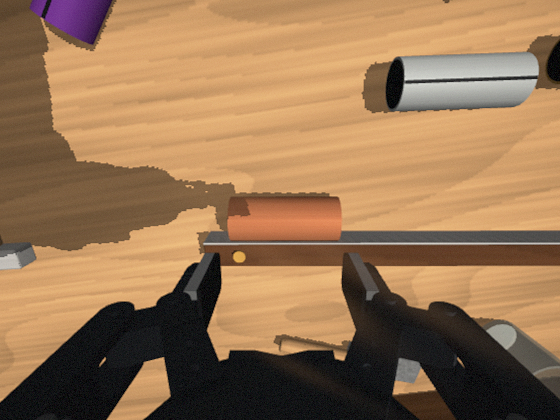

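The tube is flush at (229–341, 195–241). The camera is on the robot's side and the line isn't visible there. I'll turn the wrist round and look from the stop side.

```bash
python3 - <<'E'
from h import *
S=np.load("s.npz"); n,a,o=S["n"],S["a"],S["o"]
r.move_pose([*(o+n*.0-a*.14),.2],quats(a)[1])
f=vision.grab_frame("wrist"); print(r.sense()["clock"])
T=np.array(f["extrinsics"]); print("cam in stop",(T[:2,3]-o)@n,T[2,3])
for th in range(0,100,15):
    t=np.radians(th); print(th,np.round(w2pix(f,[*(o-n*.025-a*.165+n*.025*np.sin(t)),.025+.025*np.cos(t)])))
u,v=map(int,w2pix(f,[*(o-n*.025-a*.165),.04])); u0=max(u-100,0);v0=max(v-70,0); print(u0,v0)
cv2.imwrite("pics/w5.png",cv2.resize(f["img"][v0:v0+140,u0:u0+200],None,fx=4,fy=4)[...,::-1])
E
```

```text
16.55
cam in stop 0.07640539535617523 0.3343083796452484
0 [305. 217.]
15 [305. 211.]
30 [305. 205.]
45 [305. 199.]
60 [305. 194.]
75 [304. 190.]
90 [304. 188.]
204 144
```

View pics/w5.png

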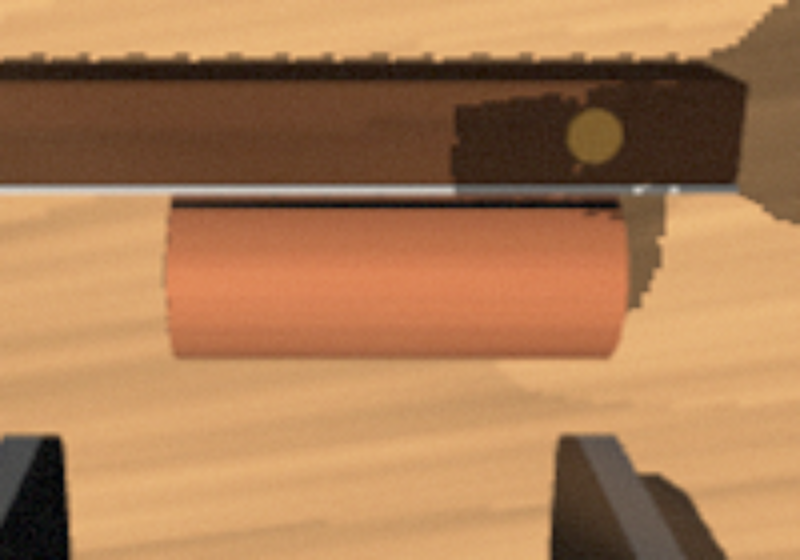

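The scribed line shows at about row 195, which is about 60° forward of the top. That fits 1.17 turns of true rolling. The tube is flush against the stop and nothing touches it, so I'm handing in.

```bash
python3 -c "
from workcell import r
print(r.close_job())"
```

```text
the job is handed in; nothing more can be done
None
```

I rolled the copper tube about 1.17 turns until it lay square against the stop, left the brass and silver-grey tubes where they were, and handed the job in; no verdict was returned.

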